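# Pack a pair of folding wedges head to tail in their tray

## Task

Put the two wooden wedges with the red grip bars into the open wooden tray, lying flat side by side, head to tail: the thick end of each beside the thin end of the other, sloping sides facing each other and straight sides along the tray's long walls, so that together they fill the rectangle. Let go of them when they lie flat on the tray's floor.

Things in the scene. Friction and masses are not known exactly. Their poses are not given: they have to be found in the camera images.
- tray: Open tray, grey floor, dark walls, fixed on the bench. Inside 156 (x) by 98 mm (y); walls 8 thick, tops 22 above the bench; floor top at 6. Origin: centre of underside; long axis x lies roughly across the view. Packed evenly: one wedge (either) with its x along the tray's x, origin at (-28,-19) mm in the tray, the other half a turn round at (+28,+19).
- wedge_a: Loose pale wood wedge lying flat, red grip bar on top. Body 24 mm high, outline a right-angled taper: straight side y=-20 mm, thick end (52 mm) at x=-37, thin end (16 mm) at x=+93; sloping side from y=+32 to y=-4. Bar 36 (x) by 16 (y), z 24 to 52: grip across its 16 mm. Origin: underside, below the bar's middle; x to the thin end, z up. Starts thin end roughly towards the robot.
- wedge_b: Second loose wedge, identical to wedge_a (pale wood, red grip bar, same size and shape, same origin and axes, also starts flat on the bench with its thin end roughly towards the robot).

How it is judged:
At the end, for the whole second after the job is handed in: Both wedges at rest flat on the tray floor (underside < 12 mm above the bench, tilt < 5 deg), within 11 deg of the tray's long direction, head to tail: in tray axes one origin at x -55..-8, y -50..-2 mm, the other at x 8..55, y 2..50 mm (either wedge in either place) (z of wedge_a in the frame of tray between 0 and 0.012 m and angle between each of wedge_a, wedge_b's own z axis and vertical below 0.09 rad and angle between the x axis of each of wedge_a, wedge_b and the x axis of tray, either way round below 0.2 rad and linear speed of each of wedge_a, wedge_b below 0.02 m/s and z of wedge_b in the frame of tray between 0 and 0.012 m and ((x of wedge_a in the frame of tray between -0.055 and -0.008 m and y of wedge_a in the frame of tray between -0.05 and -0.002 m and x of wedge_b in the frame of tray between 0.008 and 0.055 m and y of wedge_b in the frame of tray between 0.002 and 0.05 m) or (x of wedge_b in the frame of tray between -0.055 and -0.008 m and y of wedge_b in the frame of tray between -0.05 and -0.002 m and x of wedge_a in the frame of tray between 0.008 and 0.055 m and y of wedge_a in the frame of tray between 0.002 and 0.05 m))); the robot touches nothing.
It also fails if it takes over 64 s, if anything falls off the work surface, if the arm or the gripper's body presses on something with over 40 N, if the wrist force passes 120 N, or if a joint passes its speed limit or range.

## Robot

A 6-joint arm with a two-finger parallel gripper is mounted at the origin on the work surface; the furniture and walls round the work are solid. World frame = base frame: x ahead of the robot, y to its left, z up, the work surface at z = 0. Lengths are in m, angles in rad, forces in N, time in s.
With the tool pointing down it reaches from about 0.25 to 0.775 m from the base axis. Payload 4 kg.
Tool frame: the origin (TCP) lies on the centre line of the jaws, within the pads' length; the fingertips stand 14 mm ahead of it and the grasp point (between the pads) lies 5 mm behind it (robot.tcp_to_tips is the distance from the TCP to the fingertips, in m); z points along the fingers, y is the line along which they close (so a half turn about z gives the same grasp; the last joint's range is limited). The gripper opens to 94 mm and grips with 3 to 60 N. Pads are 16 mm wide; open, the fingers measure 119 mm over their backs; the gripper's body (75 mm by 177 mm) begins 78 mm behind the grasp point.
Start: joints at [-1.301, 0.087, 1.371, -0, 1.684, -0.103], TCP at [0.2, -0.512, 0.22] pointing down, gripper open.
Joint ranges: [-3.1, 3.1], [-0.76, 2.03], [0.27, 2.55], [-1.08, 4.22], [0.17, 2.65], [-2.57, 2.57]. Speed limits (rad/s): [2.79, 2.79, 3.14, 3.14, 3.14, 3.14].

## Interface

Orientations are given as [roll, pitch, yaw] about the fixed x, y, z axes, in that order (R = Rz(yaw) Ry(pitch) Rx(roll)).
In Python, from bench import robot gives the robot as it stands.
- The arm moves only by the tool carry_out, never from a script. Its argument "increments" is a list of rows, each a list of 3 entries, a list of its own where there are three numbers: the closure in counts, from 0 (fully open) to 255 (shut), then the shift along the tool's x, y, z in mm, then the turn about the tool's z in degrees. In form: [[fingers, [dx, dy, dz], twist], ...]. A call has 1 to 8 rows; each row shifts and turns the commanded pose from where the row before left it, along the tool's axes as they then stand; what a row does not reach is not made up. A row lasts 1/10 s, in which the tool goes at most 50 mm and 8.59 degrees, less where a joint would pass 70% of its speed; a pose out of reach is approached as far as the arm can. A call with a gripper value outside its range is refused whole. The fingers move at their own pace and stop on an object; the grip force is fixed at half the most. Time passes only in rows, so rows that do not move let the fingers close. It gives the time, the measured TCP pose, the force, the opening and the grip force at its end, in the units of the state.
- robot.get_obs(): the state, without advancing time (a new reading comes with each control period).
- robot.snapshot(name): name is "scene" or "top"; returns the picture (480x640x3 uint8, blue, green, red); there is no depth.
- robot.get_calibration(name): a dict with "vfov" (degrees; the focal length in pixels is half the picture's height over the tangent of half this angle, whatever the lens; pixels are square), "cx", "cy" (the principal point, pixels), "k1" (the pictures are not rectified: a ray, as slopes to the right and down, at radius r is drawn at 1 + k1 r^2 times it, then the intrinsics apply), "T" (4x4, takes a point from camera to world coordinates). Camera axes: x right, y down, z forward; pixel columns grow to the right and rows downward; lengths in m; the calibration is good to about 2 mm. A picture is of the moment at which its call begins. get_calibration takes no time and is no camera call.
- robot.close_job(): hands the job in; it is judged then, once.
The state is a dict: "time": time; "joint_positions": joint angles; "qvel": joint speeds; "joint_torque": joint torques, N m; "tool_pos": TCP position; "ee_rot": TCP orientation; "wrist_force": force on the tool from outside, world axes, zero at the start; "wrist_torque": the same for the moment, N m; "width": finger opening in m; "finger_force": force on a finger pad.
Only numpy, scipy, OpenCV 4.12 (cv2) and the standard library are available. Lean on these libraries where they do the work, as an engineer would, in place of code of your own. Each camera call takes 0.05 s, during which the arm holds its last target. There are 200 camera calls.

## Working session

There is one attempt and no reset: what is moved stays moved. The work goes in short steps, Python scripts to look and compute and a tool call to move; the robot and the scene stay as the last step left them, time stands still between calls to the robot, and variables do not carry over. Pictures are saved under pics/ and viewed, at most 10 in all, crops included, and the job is handed in when it is done.

Besides the shell and the picture viewer there is one more tool, called after ">>>" by a JSON object that holds its "fn" and its "kwargs", one argument or row to a line. carry_out: Moves the arm, as the interface text tells. Its arguments: {"type":"object","properties":{"increments":{"type":"array","items":{"type":"array"}}},"required":["increments"]}

```bash
mkdir -p pics && cat > h.py <<'E'
import numpy as np, cv2
from bench import robot
def ray(name,uv):
    c=robot.get_calibration(name); f=240/np.tan(np.radians(c["vfov"])/2); T=np.array(c["T"])
    K=np.array([[f,0,c["cx"]],[0,f,c["cy"]],[0,0,1.]])
    p=cv2.undistortPoints(np.array(uv,float).reshape(-1,1,2),K,np.array([c["k1"],0,0,0,0.])).reshape(-1,2)
    d=np.c_[p,np.ones(len(p))]@T[:3,:3].T
    return T[:3,3],d
def onplane(name,uv,z):
    o,d=ray(name,uv); return o+d*((z-o[2])/d[:,2])[:,None]
E
python3 - <<'E'
from h import *
for n in("scene","top"):
    cv2.imwrite(f"pics/{n}0.png",robot.snapshot(n)); c=robot.get_calibration(n); print(n,c["vfov"],c["k1"],np.round(np.array(c["T"]),3).tolist())
o=robot.get_obs(); print(o)
E
```

```text
scene 47.62673073006034 -0.10303870063307799 [[-0.912, -0.286, 0.293, 0.245], [-0.41, 0.646, -0.644, 0.575], [-0.005, -0.708, -0.706, 0.693], [0.0, 0.0, 0.0, 1.0]]
top 46.86640408009348 -0.08292795727228039 [[-0.008, -0.987, 0.161, 0.367], [-1.0, 0.01, 0.008, 0.007], [-0.009, -0.16, -0.987, 0.879], [0.0, 0.0, 0.0, 1.0]]
{'time': 0.1, 'joint_positions': array([-1.30108981e+00,  8.78859124e-02,  1.37209786e+00, -2.88194823e-05,
        1.68360669e+00, -1.03092420e-01]), 'qvel': array([-0.00227358, -0.00088437, -0.00457932,  0.00088918,  0.00029389,
       -0.00102089]), 'joint_torque': array([ 3.16137972e-03, -3.41249478e+01, -3.03303587e+01,  7.20374286e-02,
        3.04137426e-02, -1.06698708e-04]), 'tool_pos': array([ 0.20018749, -0.5117692 ,  0.21842124]), 'ee_rot': array([-3.13960250e+00, -1.77104274e-04,  3.72795548e-01]), 'wrist_force': array([-0.2048406 ,  0.79899567,  0.05484047]), 'wrist_torque': array([-0.00938742, -0.01557142,  0.01645895]), 'finger_force': 0.0, 'width': 0.09372433176203288}
```

View pics/scene0.png

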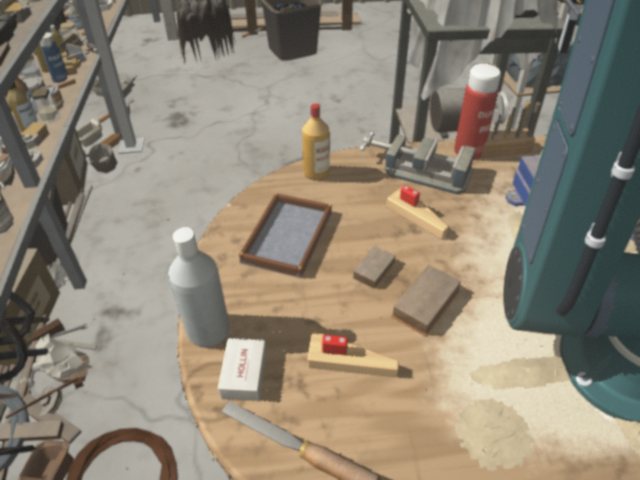

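View pics/top0.png

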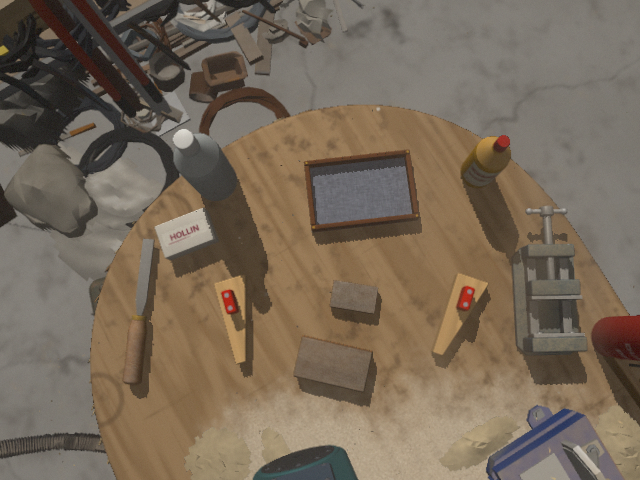

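The top view shows the tray around (361,190), and the wedges with their red bars at (229,300) and (466,297), thin ends towards the robot. The scene view agrees. I'll zoom in on all three and measure the red bars and the tray rim.

```bash
python3 - <<'E'
from h import *
im=cv2.imread("pics/top0.png")
a=cv2.resize(im[265:375,190:270],None,fx=5,fy=5,interpolation=cv2.INTER_CUBIC)
b=cv2.resize(im[260:370,420:500],None,fx=5,fy=5,interpolation=cv2.INTER_CUBIC)
cv2.imwrite("pics/ab.png",np.hstack([a,b]))
cv2.imwrite("pics/tray.png",cv2.resize(im[140:240,295:428],None,fx=6,fy=6,interpolation=cv2.INTER_CUBIC))
B,G,R=[im[...,i].astype(int) for i in range(3)]
m=((R>110)&(R>2.2*G)&(R>2.2*B)).astype(np.uint8)
m=cv2.morphologyEx(m,cv2.MORPH_CLOSE,np.ones((5,5)))
n,l,s,c=cv2.connectedComponentsWithStats(m)
for i in range(1,n):
    if s[i,4]>60 and 200<c[i][1]<330:
        r=cv2.minAreaRect(cv2.findContours((l==i).astype(np.uint8),0,2)[0][0]); bx=cv2.boxPoints(r)
        P=onplane("top",bx,.052)[:,:2]
        e=[P[1]-P[0],P[2]-P[1]]; L=[np.linalg.norm(x) for x in e]; k=int(np.argmax(L))
        print(c[i],r,np.round(P.mean(0),4),np.round(L,4),"axis",np.degrees(np.arctan2(e[k][1],e[k][0])))
g=((abs(R-B)<30)&(B>90)).astype(np.uint8); g[:150]=0;g[232:]=0;g[:,:300]=0;g[:,425:]=0
cn=max(cv2.findContours(g,0,2)[0],key=cv2.contourArea); r=cv2.minAreaRect(cn)
print(r,np.round(onplane("top",cv2.boxPoints(r),.006),4))
E
```

```text
[465.64925373 297.30597015] ((465.45001220703125, 297.1499938964844), (12.332881927490234, 22.135942459106445), 18.434947967529297) [ 0.4154 -0.1857] [0.0334 0.0184] axis -20.778658073570952
[228.34703196 301.0913242 ] ((228.35386657714844, 301.1307678222656), (22.715801239013672, 9.735342979431152), 74.74488067626953) [0.4128 0.1687] [0.0146 0.0341] axis -163.72743587528925
[624.17142857 319.7755102 ] ((622.5, 320.0), (8.0, 33.0), 90.0) [ 0.3771 -0.4248] [0.0522 0.0121] axis -91.21832506340772
((361.6402587890625, 194.26219177246094), (48.81073760986328, 94.63983154296875), 83.6598129272461) [[ 0.6189  0.0451  0.006 ]
 [ 0.6351 -0.1089  0.006 ]
 [ 0.5538 -0.115   0.006 ]
 [ 0.5381  0.0367  0.006 ]]
```

View pics/ab.png

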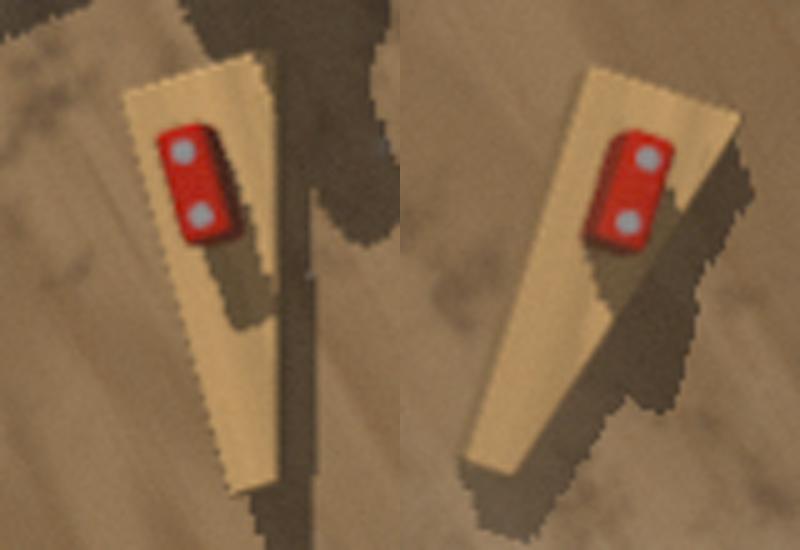

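View pics/tray.png

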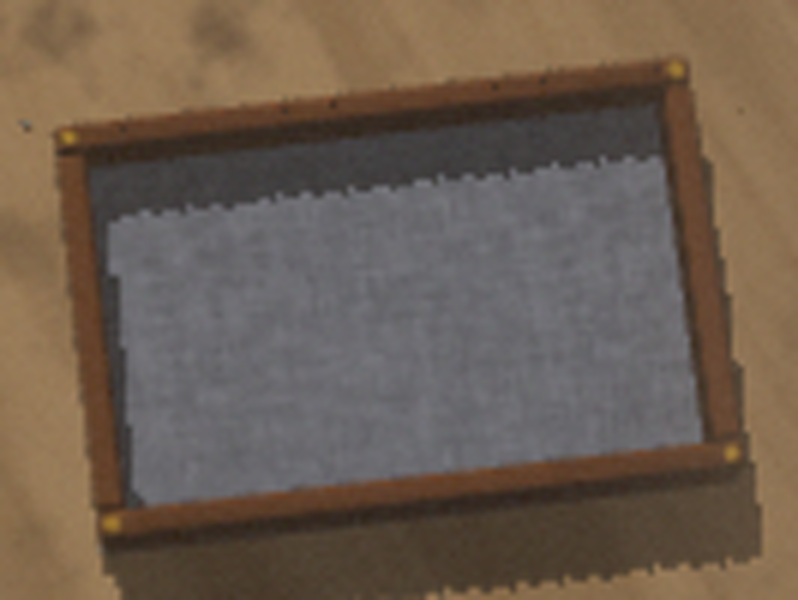

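The crops show clean corners. Straight sides are on the left in the image, and the tray has brass studs at its rim corners. I'll compute poses from these corner and stud pixels and check them against the given sizes.

```bash
python3 - <<'E'
from h import *
def w(px,f,x0,y0,z): return onplane("top",(np.array(px,float)+.5)/f-.5+[x0,y0],z)[:,:2]
def fit(M,W): # rigid 2D
    M=np.array(M)/1000.; mc,wc=M.mean(0),W.mean(0); H=(M-mc).T@(W-wc)
    th=np.arctan2(H[0,1]-H[1,0],H[0,0]+H[1,1]); R=np.array([[np.cos(th),-np.sin(th)],[np.sin(th),np.cos(th)]])
    t=wc-R@mc; print("  o",np.round(t,4),"deg",round(np.degrees(th),2),"res mm",np.round((W-(M@R.T+t))*1000,1).tolist())
    return t,th
for x0,y0,C,Bp in[(190,265,[(125,95),(264,53),(235,493),(276,481)],[(183,152),(201,215)]),(420,260,[(190,66),(340,117),(63,460),(113,473)],[(248,158),(228,222)])]:
    t,th=fit([(-37,-20),(-37,32),(93,-20),(93,-4)],w(C,5,x0,y0,.024))
    b=w(Bp,5,x0,y0,.053); d=b[1]-b[0]; print("  bar",np.round(b.mean(0),4),np.degrees(np.arctan2(d[1],d[0])))
W=w([(68,137),(676,70),(732,453),(112,523)],6,295,140,.022)
print([np.linalg.norm(W[i]-W[(i+1)%4]) for i in range(4)])
# tray x = image right (-y world)
fit([(-82,53),(82,53),(82,-53),(-82,-53)],W)
# obstacles
E
```

```text
o [0.4124 0.1696] deg -162.79 res mm [[-0.3, -3.4], [-2.9, 3.0], [2.2, -1.2], [1.0, 1.6]]
  bar [0.4124 0.169 ] -162.9603430400532
  o [ 0.4151 -0.1873] deg 160.43 res mm [[-1.8, -0.7], [-0.8, 2.0], [0.7, -0.6], [1.9, -0.7]]
  bar [ 0.4146 -0.1881] 160.17084763546146
[np.float64(0.16452741460501577), np.float64(0.10604421129911563), np.float64(0.16434997084842023), np.float64(0.10611468597283683)]
  o [ 0.5916 -0.0335] deg -83.95 res mm [[0.1, 0.4], [-0.1, -0.1], [-0.1, -0.3], [0.0, 0.0]]
```

Sizes agree within about 3 mm. The tray is at (0.5916, -0.0335), yaw -84°. The bars are at (0.4124, 0.169), yaw -163°, and (0.4148, -0.188), yaw 160.3°. I'll take the left wedge first, because joint 6 then stays in range, and raise the arm before crossing.

>>> {"fn": "carry_out", "kwargs": {
  "increments": [
    [0,[0,0,-40],0],
    [0,[0,0,-45],0],
    [0,[0,0,-45],0],
    [0,[28,-35,0],0],
    [0,[28,-35,0],0],
    [0,[28,-35,0],0],
    [0,[28,-35,0],0],
    [0,[28,-35,0],0]
  ]
}}

```text
time: 0.9
tool_pos: [0.267, -0.2965, 0.349]
ee_rot: [-3.141, -0.0, 0.372]
wrist_force: [1.3, -0.4, 1.1]
width: 0.0935
finger_force: 0.0
```

>>> {"fn": "carry_out", "kwargs": {
  "increments": [
    [0,[28,-35,0],0],
    [0,[28,-35,0],0],
    [0,[28,-35,0],0],
    [0,[28,-35,0],0],
    [0,[28,-35,0],0],
    [0,[28,-35,0],0],
    [0,[28,-35,0],0],
    [0,[28,-35,0],0]
  ]
}}

```text
time: 1.7
tool_pos: [0.3735, 0.046, 0.3492]
ee_rot: [3.141, -0.0, 0.373]
wrist_force: [0.8, -0.3, 0.1]
width: 0.0942
finger_force: 0.0
```

>>> {"fn": "carry_out", "kwargs": {
  "increments": [
    [0,[28,-35,0],2],
    [0,[28,-35,0],2],
    [0,[0,0,0],0],
    [0,[0,0,0],0]
  ]
}}

```text
time: 2.1
tool_pos: [0.4015, 0.1298, 0.3486]
ee_rot: [3.141, 0.002, 0.306]
wrist_force: [-0.8, 0.1, 0.0]
width: 0.0937
finger_force: 0.0
```

```bash
cat >> h.py <<'E'
def go(x,y,z,yawdeg):
    o=robot.get_obs(); p=o["tool_pos"]; y0=o["ee_rot"][2]; tw=-(((yawdeg-np.degrees(y0))+180)%360-180)
    d=np.array([x,y,z])-p
    def ax(a): return np.round([1e3*(np.cos(a)*d[0]+np.sin(a)*d[1]),1e3*(np.sin(a)*d[0]-np.cos(a)*d[1]),-1e3*d[2]],1)
    print("t",o["time"],"pos",np.round(p,4),"yaw",round(np.degrees(y0),2),"rp",o["ee_rot"][:2],"q6",round(o["joint_positions"][5],2),"w",o["width"])
    print("twist",round(tw,2),"d now",ax(y0),"d after twist",ax(np.radians(yawdeg)))
E
python3 -c "
from h import *
go(.4124,.1692,.041,17.2)"
```

```text
t 2.1 pos [0.4015 0.1298 0.3486] yaw 17.52 rp [3.14125758e+00 2.36967748e-03] q6 1.44 w 0.09370932433909156
twist 0.32 d now [ 22.3 -34.3 307.6] d after twist [ 22.1 -34.5 307.6]
```

>>> {"fn": "carry_out", "kwargs": {
  "increments": [
    [0,[22,-34,0],0],
    [0,[0,0,48],0],
    [0,[0,0,48],0],
    [0,[0,0,48],0],
    [0,[0,0,48],0],
    [0,[0,0,40],0],
    [0,[0,0,15],0],
    [0,[0,0,0],0]
  ]
}}

```text
time: 2.9
tool_pos: [0.4103, 0.1658, 0.0994]
ee_rot: [3.141, 0.007, 0.3]
wrist_force: [-0.2, 0.2, -0.1]
width: 0.0942
finger_force: 0.0
```

```bash
python3 -c "
from h import *
go(.4124,.1692,.041,17.2)"
```

```text
t 2.9 pos [0.4103 0.1658 0.0994] yaw 17.21 rp [3.14133119 0.0067906 ] q6 1.53 w 0.09424809823337207
twist 0.01 d now [ 3.  -2.6 58.4] d after twist [ 3.  -2.6 58.4]
```

>>> {"fn": "carry_out", "kwargs": {
  "increments": [
    [0,[2,-2,20],0],
    [0,[0,0,20],0],
    [0,[0,0,10],0],
    [0,[0,0,8],0],
    [0,[0,0,0],0],
    [0,[0,0,0],0]
  ]
}}

```text
time: 3.5
tool_pos: [0.4147, 0.1707, 0.0454]
ee_rot: [3.141, -0.002, 0.303]
wrist_force: [-1.1, -0.1, -0.6]
width: 0.0935
finger_force: 0.0
```

```bash
python3 -c "
from h import *
go(.4124,.1692,.041,17.2)"
```

```text
t 3.5 pos [0.4147 0.1707 0.0454] yaw 17.34 rp [ 3.14138301e+00 -1.64375307e-03] q6 1.53 w 0.09347916609953046
twist 0.14 d now [-2.6  0.7  4.4] d after twist [-2.6  0.7  4.4]
```

>>> {"fn": "carry_out", "kwargs": {
  "increments": [
    [0,[-2,0.5,3],0],
    [255,[0,0,0],0],
    [255,[0,0,0],0],
    [255,[0,0,0],0],
    [255,[0,0,0],0],
    [255,[0,0,0],0],
    [255,[0,0,0],0],
    [255,[0,0,0],0]
  ]
}}

```text
time: 4.3
tool_pos: [0.4121, 0.1696, 0.0414]
ee_rot: [3.142, 0.0, 0.303]
wrist_force: [-0.1, 0.3, 0.2]
width: 0.0413
finger_force: 0.0
```

>>> {"fn": "carry_out", "kwargs": {
  "increments": [
    [255,[0,0,0],0],
    [255,[0,0,0],0],
    [255,[0,0,0],0],
    [255,[0,0,0],0]
  ]
}}

```text
time: 4.7
tool_pos: [0.4122, 0.1696, 0.0415]
ee_rot: [3.141, -0.0, 0.303]
wrist_force: [0.5, -0.5, 0.2]
width: 0.0158
finger_force: 30.0
```

>>> {"fn": "carry_out", "kwargs": {
  "increments": [
    [255,[0,0,-10],0],
    [255,[0,0,-25],0],
    [255,[0,0,-35],0],
    [255,[0,0,-30],0],
    [255,[0,0,0],-7.9],
    [255,[0,0,0],-7.9],
    [255,[0,0,0],-7.9],
    [255,[0,0,0],-7.9]
  ]
}}

```text
time: 5.5
tool_pos: [0.4121, 0.1697, 0.1422]
ee_rot: [3.141, -0.001, 0.86]
wrist_force: [-0.3, -0.0, -1.1]
width: 0.0155
finger_force: 30.0
```

>>> {"fn": "carry_out", "kwargs": {
  "increments": [
    [255,[0,0,0],-7.9],
    [255,[0,0,0],-7.9],
    [255,[0,0,0],-7.9],
    [255,[0,0,0],-7.9],
    [255,[0,0,0],-7.9],
    [255,[0,0,0],-7.6],
    [255,[0,0,0],0],
    [255,[0,0,0],0]
  ]
}}

```text
time: 6.3
tool_pos: [0.4122, 0.1697, 0.1418]
ee_rot: [3.141, -0.0, 1.674]
wrist_force: [0.7, 0.2, 0.1]
width: 0.0157
finger_force: 30.0
```

```bash
python3 -c "
from h import *
go(.5698,-.0077,.1,96.05)"
```

```text
t 6.3 pos [0.4122 0.1697 0.1418] yaw 95.9 rp [ 3.14125875e+00 -3.93145823e-05] q6 0.16 w 0.015725202550836388
twist -0.15 d now [-192.6  138.6   41.8] d after twist [-193.   138.1   41.8]
```

>>> {"fn": "carry_out", "kwargs": {
  "increments": [
    [255,[-20,14,0],0],
    [255,[-30,22,0],0],
    [255,[-32,23,0],0],
    [255,[-32,23,0],0],
    [255,[-32,23,0],0],
    [255,[-30,21,0],0],
    [255,[-17,12,0],0],
    [255,[0,0,0],0]
  ]
}}

```text
time: 7.1
tool_pos: [0.571, -0.01, 0.141]
ee_rot: [-3.141, 0.001, 1.671]
wrist_force: [0.8, 0.6, -1.2]
width: 0.0158
finger_force: 30.0
```

>>> {"fn": "carry_out", "kwargs": {
  "increments": [
    [255,[0,0,20],0],
    [255,[0,0,20],0],
    [255,[0,0,0],0],
    [255,[0,0,0],0]
  ]
}}

```text
time: 7.5
tool_pos: [0.5691, -0.0069, 0.1015]
ee_rot: [-3.141, -0.0, 1.677]
wrist_force: [0.1, -0.2, -1.6]
width: 0.0158
finger_force: 30.0
```

```bash
python3 -c "
from h import *
go(.5698,-.0077,.048,96.05)
im=robot.snapshot('scene'); im2=robot.snapshot('top')
cv2.imwrite('pics/p1.png',np.hstack([cv2.resize(im[140:320,190:390],(400,360)),cv2.resize(im2[120:300,260:460],(400,360))]))"
```

```text
t 7.5 pos [ 0.5691 -0.0069  0.1015] yaw 96.06 rp [-3.14056961e+00 -4.45925496e-04] q6 -0.22 w 0.015782932254795757
twist 0.01 d now [-0.8  0.6 53.5] d after twist [-0.8  0.6 53.5]
```

View pics/p1.png

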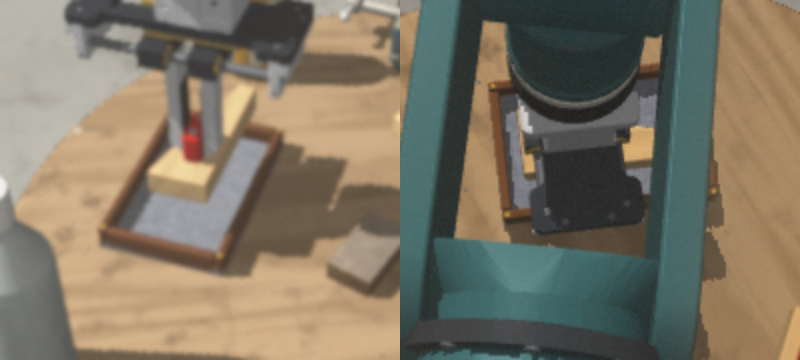

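The scene crop shows the wedge held level above the tray, bar at about (192,140), thin end to the right. I'll lower it.

>>> {"fn": "carry_out", "kwargs": {
  "increments": [
    [255,[-1,0.5,20],0],
    [255,[0,0,17],0],
    [255,[0,0,10],0],
    [255,[0,0,5],0],
    [255,[0,0,1.5],0],
    [255,[0,0,0],0],
    [255,[0,0,0],0]
  ]
}}

```text
time: 8.3
tool_pos: [0.571, -0.0088, 0.049]
ee_rot: [3.14, 0.0, 1.677]
wrist_force: [0.0, -0.4, -0.9]
width: 0.0159
finger_force: 30.0
```

>>> {"fn": "carry_out", "kwargs": {
  "increments": [
    [255,[0,0,1],0],
    [255,[0,0,0],0],
    [80,[0,0,0],0],
    [80,[0,0,0],0],
    [80,[0,0,0],0],
    [80,[0,0,0],0],
    [80,[0,0,0],0],
    [80,[0,0,0],0]
  ]
}}

```text
time: 9.1
tool_pos: [0.5704, -0.0087, 0.047]
ee_rot: [-3.142, 0.0, 1.677]
wrist_force: [0.6, -1.0, 0.2]
width: 0.0604
finger_force: 0.0
```

>>> {"fn": "carry_out", "kwargs": {
  "increments": [
    [80,[0,0,-15],0],
    [0,[0,0,-35],0],
    [0,[0,0,-40],0],
    [0,[0,0,-40],0],
    [0,[0,0,-20],0],
    [0,[0,0,0],0]
  ]
}}

```text
time: 9.7
tool_pos: [0.5727, -0.0089, 0.203]
ee_rot: [3.131, 0.002, 1.677]
wrist_force: [1.3, -0.1, 0.4]
width: 0.094
finger_force: 0.0
```

```bash
python3 -c "
from h import *
go(.4148,-.188,.2,160.3)"
```

```text
t 9.7 pos [ 0.5727 -0.0089  0.203 ] yaw 96.06 rp [3.13139889e+00 2.37619685e-03] q6 -0.22 w 0.09397086764686088
twist -64.24 d now [-161.4 -175.9    3. ] d after twist [  88.2 -221.8    3. ]
```

>>> {"fn": "carry_out", "kwargs": {
  "increments": [
    [0,[-27,-29,0],0],
    [0,[-27,-29,0],0],
    [0,[-27,-29,0],0],
    [0,[-27,-29,0],0],
    [0,[-27,-29,0],0],
    [0,[-26,-30,0],0]
  ]
}}

```text
time: 10.3
tool_pos: [0.4115, -0.1878, 0.1955]
ee_rot: [-3.14, -0.001, 1.677]
wrist_force: [0.1, -1.1, 0.7]
width: 0.0943
finger_force: 0.0
```

>>> {"fn": "carry_out", "kwargs": {
  "increments": [
    [0,[0,0,0],-8],
    [0,[0,0,0],-8],
    [0,[0,0,0],-8],
    [0,[0,0,0],-8],
    [0,[0,0,0],-8],
    [0,[0,0,0],-8],
    [0,[0,0,0],-8],
    [0,[0,0,0],-8]
  ]
}}

```text
time: 11.1
tool_pos: [0.4126, -0.1868, 0.1954]
ee_rot: [3.141, -0.003, 2.799]
wrist_force: [0.2, -0.5, 0.6]
width: 0.094
finger_force: 0.0
```

>>> {"fn": "carry_out", "kwargs": {
  "increments": [
    [0,[0,0,40],0],
    [0,[0,0,40],0],
    [0,[0,0,20],0],
    [0,[0,0,0],0],
    [0,[0,0,0],0]
  ]
}}

```text
time: 11.6
tool_pos: [0.4129, -0.187, 0.0966]
ee_rot: [3.141, -0.001, 2.794]
wrist_force: [0.2, -0.2, 0.9]
width: 0.0939
finger_force: 0.0
```

```bash
python3 -c "
from h import *
go(.4148,-.1878,.041,160.3)"
```

```text
t 11.6 pos [ 0.4129 -0.187   0.0966] yaw 160.06 rp [ 3.14137133e+00 -1.47301087e-03] q6 -1.77 w 0.09385613109327658
twist -0.24 d now [-2.1 -0.1 55.6] d after twist [-2.1 -0.1 55.6]
```

>>> {"fn": "carry_out", "kwargs": {
  "increments": [
    [0,[-2,0,20],0],
    [0,[0,0,20],0],
    [0,[0,0,10],0],
    [0,[0,0,5],0],
    [0,[0,0,0],0],
    [255,[0,0,0],0],
    [255,[0,0,0],0],
    [255,[0,0,0],0]
  ]
}}

```text
time: 12.4
tool_pos: [0.4157, -0.1882, 0.0428]
ee_rot: [-3.141, 0.002, 2.794]
wrist_force: [0.2, 0.2, 0.1]
width: 0.0735
finger_force: 0.0
```

>>> {"fn": "carry_out", "kwargs": {
  "increments": [
    [255,[0,0,0],0],
    [255,[0,0,0],0],
    [255,[0,0,0],0],
    [255,[0,0,0],0],
    [255,[0,0,0],0],
    [255,[0,0,0],0],
    [255,[0,0,0],0],
    [255,[0,0,0],0]
  ]
}}

```text
time: 13.2
tool_pos: [0.4152, -0.188, 0.0419]
ee_rot: [-3.141, 0.0, 2.794]
wrist_force: [0.2, -0.2, -0.4]
width: 0.0158
finger_force: 29.9
```

>>> {"fn": "carry_out", "kwargs": {
  "increments": [
    [255,[0,0,-10],0],
    [255,[0,0,-25],0],
    [255,[0,0,-35],0],
    [255,[0,0,-30],0],
    [255,[0,0,0],8],
    [255,[0,0,0],8],
    [255,[0,0,0],8],
    [255,[0,0,0],8]
  ]
}}

```text
time: 14.0
tool_pos: [0.4152, -0.1878, 0.1426]
ee_rot: [3.141, 0.0, 2.229]
wrist_force: [-0.3, -0.7, -0.9]
width: 0.0155
finger_force: 29.9
```

>>> {"fn": "carry_out", "kwargs": {
  "increments": [
    [255,[0,0,0],8],
    [255,[0,0,0],8],
    [255,[0,0,0],8],
    [255,[0,0,0],8],
    [255,[0,0,0],0],
    [255,[0,0,0],0]
  ]
}}

```text
time: 14.6
tool_pos: [0.4152, -0.1879, 0.1423]
ee_rot: [3.141, 0.0, 1.68]
wrist_force: [-0.0, 0.2, -0.3]
width: 0.0159
finger_force: 29.9
```

```bash
python3 -c "
from h import *
go(.6135,-.0593,.142,96.05)
im=robot.snapshot('scene'); im2=robot.snapshot('top')
cv2.imwrite('pics/p2.png',np.hstack([cv2.resize(im[100:280,190:390],(400,360)),cv2.resize(im2[140:240,295:428],None,fx=3,fy=3.6,interpolation=2)]))"
```

```text
t 14.6 pos [ 0.4152 -0.1879  0.1423] yaw 96.23 rp [3.14146337e+00 1.52220954e-04] q6 -0.66 w 0.01586617047198759
twist 0.18 d now [106.3 211.1   0.3] d after twist [107.  210.8   0.3]
```

View pics/p2.png

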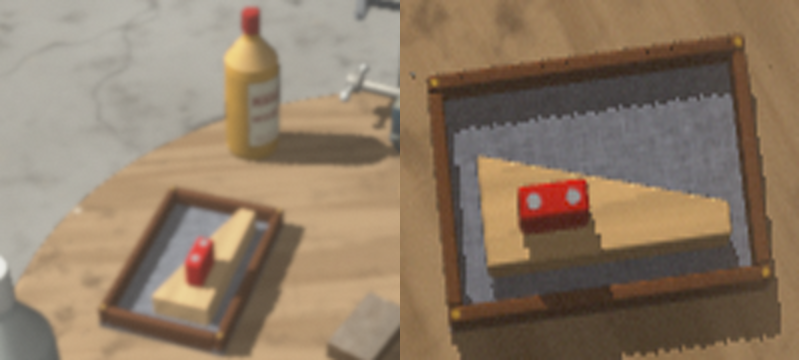

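The first wedge lies flat in its slot in both crops, and the far half of the tray is free. I'll bring the second one over.

>>> {"fn": "carry_out", "kwargs": {
  "increments": [
    [255,[10,20,0],0],
    [255,[17,33,0],0],
    [255,[18,36,0],0],
    [255,[18,36,0],0],
    [255,[18,36,0],0],
    [255,[16,31,0],0],
    [255,[9,19,0],0],
    [255,[0,0,0],0]
  ]
}}

```text
time: 15.5
tool_pos: [0.6154, -0.0585, 0.1411]
ee_rot: [-3.141, -0.001, 1.681]
wrist_force: [-1.1, -0.3, -0.7]
width: 0.016
finger_force: 29.9
```

>>> {"fn": "carry_out", "kwargs": {
  "increments": [
    [255,[0,0,20],0],
    [255,[0,0,20],0],
    [255,[0,0,0],0],
    [255,[0,0,0],0]
  ]
}}

```text
time: 15.9
tool_pos: [0.613, -0.0608, 0.1019]
ee_rot: [-3.14, -0.0, 1.676]
wrist_force: [0.3, -0.5, 0.2]
width: 0.0161
finger_force: 29.9
```

```bash
python3 -c "
from h import *
go(.6135,-.0593,.0485,96.05)
im=robot.snapshot('scene')
cv2.imwrite('pics/p3.png',cv2.resize(im[140:320,190:390],(600,540)))"
```

```text
t 15.9 pos [ 0.613  -0.0608  0.1019] yaw 96.05 rp [-3.14017478e+00 -8.31151551e-05] q6 -0.3 w 0.016103830487162206
twist -0.0 d now [ 1.4  0.7 53.4] d after twist [ 1.4  0.7 53.4]
```

View pics/p3.png

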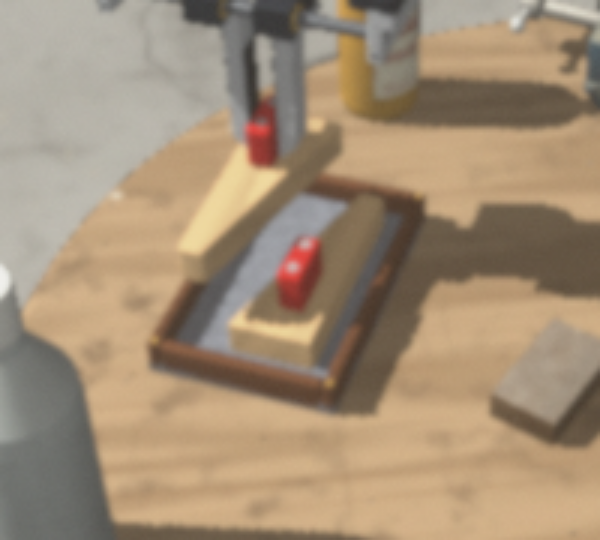

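The second wedge hangs level over the far half, bar at about (262,135), thin end to the left. I'll lower it and release.

>>> {"fn": "carry_out", "kwargs": {
  "increments": [
    [255,[1.5,0.5,20],0],
    [255,[0,0,17],0],
    [255,[0,0,10],0],
    [255,[0,0,5],0],
    [255,[0,0,2],0],
    [255,[0,0,0],0],
    [255,[0,0,0],0]
  ]
}}

```text
time: 16.65
tool_pos: [0.6148, -0.0588, 0.049]
ee_rot: [3.14, 0.001, 1.677]
wrist_force: [0.7, 0.4, -0.7]
width: 0.0158
finger_force: 29.9
```

>>> {"fn": "carry_out", "kwargs": {
  "increments": [
    [255,[0,0,1],0],
    [255,[0,0,0],0],
    [100,[0,0,0],0],
    [100,[0,0,0],0],
    [100,[0,0,0],0],
    [100,[0,0,0],0],
    [100,[0,0,0],0],
    [100,[0,0,0],0]
  ]
}}

```text
time: 17.45
tool_pos: [0.6142, -0.0587, 0.0469]
ee_rot: [-3.142, 0.0, 1.677]
wrist_force: [0.0, 0.5, -0.3]
width: 0.0564
finger_force: 0.0
```

>>> {"fn": "carry_out", "kwargs": {
  "increments": [
    [100,[0,0,-15],0],
    [100,[0,0,-30],0],
    [100,[0,0,-40],0],
    [100,[0,0,-40],0],
    [100,[0,0,-40],0],
    [100,[0,0,-40],0],
    [100,[0,0,0],0]
  ]
}}

```text
time: 18.15
tool_pos: [0.6167, -0.0591, 0.2619]
ee_rot: [3.126, 0.005, 1.677]
wrist_force: [0.9, 0.0, 0.2]
width: 0.057
finger_force: 0.0
```

>>> {"fn": "carry_out", "kwargs": {
  "increments": [
    [100,[-25,-40,0],0],
    [100,[-25,-40,0],0],
    [100,[-25,-40,0],0],
    [100,[-25,-40,0],0],
    [100,[-25,-40,0],0],
    [100,[-25,-40,0],0],
    [100,[0,0,0],0],
    [100,[0,0,0],0]
  ]
}}

```text
time: 18.95
tool_pos: [0.3908, -0.2336, 0.2524]
ee_rot: [3.14, 0.0, 1.674]
wrist_force: [0.1, -0.0, 0.0]
width: 0.0571
finger_force: 0.0
```

```bash
python3 -c "
from h import *
im=robot.snapshot('scene'); im2=robot.snapshot('top')
cv2.imwrite('pics/p4.png',np.hstack([cv2.resize(im[140:320,190:390],(400,360)),cv2.resize(im2[140:240,295:428],None,fx=3,fy=3.6,interpolation=2)]))"
```

```text
(no output)
```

View pics/p4.png

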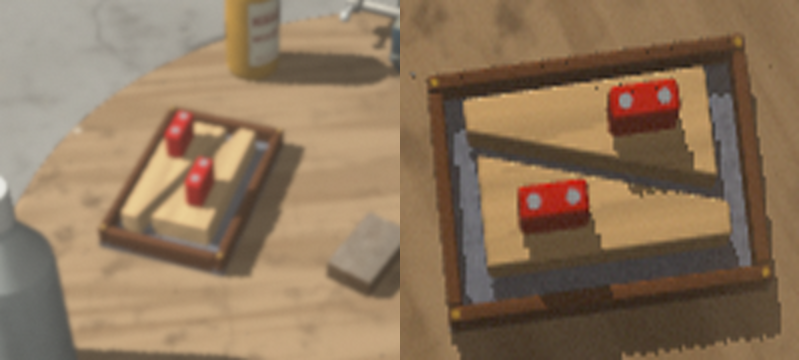

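Both wedges lie flat in the tray head to tail, with bars at about (643,105) and (553,205) in the right-hand crop. There is clear space round them and the gripper is away, so I'll hand in the job.

```bash
python3 -c "
from bench import robot
print(robot.close_job())"
```

```text
the job is handed in; nothing more can be done
None
```

Both wedges lie flat in the tray, head to tail and released; the last pictures show them in place, and the job was handed in at about 19 s (no verdict was returned).

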